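Set the gauge arm on the thick core

ROBOT

A 6-joint arm with a two-finger parallel gripper is mounted at the origin on the work surface. World frame = base frame: x ahead of the robot, y to its left, z up, the work surface at z = 0. Lengths are in mm, angles in rad, forces in N, time in s.
With the tool pointing down it reaches from about 325 to 875 mm from the base axis. Payload 4.4 kg.
Tool frame: the origin (TCP) lies on the centre line of the jaws, within the pads' length; the fingertips stand ahead of it and the grasp point (between the pads) lies 6 mm ahead of it (ctrl.tcp_to_tips is the z of the fingertips in the tool frame, in mm); z points along the fingers, y is the line along which they close (so a half turn about z gives the same grasp; the last joint's range is limited). The gripper opens to 85 mm and grips with 20 to 120 N. Pads are 22 mm wide; open, the fingers measure 114 mm over their backs; the gripper's body (76 mm by 85 mm) begins 54 mm behind the grasp point. The pads swing forward as they close: fully open they stand 13 mm farther back than shut.
Start: joints at [0.982, 0.207, 1.542, -0, 1.393, -0.15], TCP at [244.3, 520.524, 256.282] pointing down, gripper open.
Joint ranges: [-2.73, 2.73], [-0.86, 2.22], [0.23, 2.46], [-1.11, 4.25], [0.08, 2.63], [-2.82, 2.82]. Speed limits (rad/s): [2.79, 2.79, 3.14, 3.14, 3.14, 3.14].

INTERFACE

Orientations are given as a 3x3 rotation matrix whose columns are the frame's x, y, z axes.
In Python, from plant import ctrl, sensors, optics gives the robot as it stands. Calls block until the motion is done:
- ctrl.move_ptp(position, orientation): joint-space move of the TCP to a pose.
- ctrl.move_l(position, rot=None, vel=150, threshold=None): straight line of the TCP; rot=None keeps the orientation; vel is the mean speed in mm/s. With threshold (N) it stops when the force on the tool has changed by that much, and returns True; else False.
- ctrl.set_joints(angles): joint-space move.
- ctrl.gripper_to(opening, force=None): finger opening in mm; force is the grip in N (None keeps the last); returns when the fingers have stopped.
- ctrl.hold(seconds).
- ctrl.solve_ik(position, orientation): joint angles nearest the present ones, or None.
- sensors.read_state(): the state.
- optics.grab_frame(name): name is "scene" or "top" or "wrist"; returns (picture, depth): 400x640x3 uint8, red, green, blue; 400x640 float32, mm along the optical axis (not along the pixel's ray), 0 where there is no reading.
- optics.camera_params(name): a dict with "mtx" (3x3 intrinsics, pixels), "k1" (the pictures are not rectified: a ray, as slopes to the right and down, at radius r is drawn at 1 + k1 r^2 times it, then the intrinsics apply), "R" (3x3) and "t" (3): a world point X has camera coordinates R X + t; the wrist camera has in their place "T_tool_cam" (4x4, takes a point from camera to tool coordinates, whose origin is the TCP and whose axes are the flange's). Camera axes: x right, y down, z forward; pixel columns grow to the right and rows downward; lengths in mm; the calibration is good to about 2 mm. A picture is of the moment at which its call begins: read the wrist's pose just before it. camera_params takes no time and is no camera call.
A pose or a line that the arm cannot do raises ctrl.MotionError and nothing moves.
- ctrl.finish_job(): hands the job in; it is judged then, once.
The state is a dict: "t": time; "q": joint angles; "qvel": joint speeds; "tau": joint torques, N m; "eef_pos": TCP position; "eef_rot": TCP orientation; "force": force on the tool from outside, world axes, zero at the start; "wrist_torque": the same for the moment, N m; "grip_width": finger opening in mm; "grasp_force": force on a finger pad.
Only numpy, scipy, OpenCV 4.12 (cv2) and the standard library are available. Lean on these libraries where they do the work, as an engineer would, in place of code of your own. Each camera call takes 0.05 s, during which the arm holds its last target. There are 200 camera calls.

TASK

Swing the bench gauge round until its arm points straight over the middle of the thicker of the two asphalt cores, then tip the arm down gently until its foot rests on top of that core, and let go so that it stays there in contact. The foot's length has been left at an unknown setting, so feel for the contact; press only lightly (never more than about 25 N on the core), and leave both cores and the glassware and tin standing where they are.

Things in the scene. Friction and masses are not known exactly. Their poses are not given: they have to be found in the camera images.
- gauge: the gauge's fixed cream base, 150 x 150 x 22 mm, with a steel column 38 mm thick; stands at the far side of the table. Origin: on the table, on the column's (swivel) axis; x points away from the arm's middle direction (the arm points along -x when the swivel reads 0), z up
- swivel (a joint): swivel of the turret and arm about the column's vertical axis, rad, stops at -1.2 and 1.2. 0: the arm points along the base's -x; positive turns anticlockwise seen from above. Stiff friction (about 0.35 N m, 1.5 N at the handle); stays where it is left
- tilt (a joint): tilt of the arm about the turret's horizontal axle (165 mm above the table), rad, stops at -0.3 and 0.75. 0: arm level; positive: raised. A little nose-heavy, held by friction (0.8 N m: moves down with about 1.5 N at the handle, up with 4 N), so it stays where left. It meets the thick core between about -0.10 and +0.03. Fingers that rub as they open can lift it a little: press lightly again from above
- hinge (a point): crossing of the swivel axis and the tilt axle, in the turret, 165 mm above the base's origin; its frame swivels with the turret but does not tilt: -x points along the arm (level), z up
- head: the gauge head at the end of the arm: cream box 60 x 56 x 44 mm with a dark screen on top (26 mm above the origin). Origin: on the arm's centre line and the foot's axis, 200 mm from the tilt axle; x points back to the axle, z up when level.
- sleeve (a point): lower end of the black sleeve (28 mm thick) under the head, on the foot's axis, 54 mm below the head's origin. Out of it comes a clamped steel spindle with a round, slightly domed foot 28 mm across, sprung: 5 N per mm, solid after 2.5 mm. Its underside is 31 to 51 mm below this point, a setting that differs every time and is not reported
- bar (a point): middle of the cross bar of the steel U-shaped handle on the head's free end: round bar 14 mm thick, 92 mm long, parallel to the tilt axle, at the level of the arm's centre line, 300 mm from the axle and 63 mm clear of the head's front face. Can be pinched from above and turns in the fingers. Its y axis runs along the bar
- thick_core: the thicker asphalt core: dark solid disc, 100 mm across, 63 mm high, about 1.1 kg, standing loose on the table in front of the gauge, left or right, 190 to 216 mm from the swivel axis. Origin: centre of its underside
- thin_core: the thinner asphalt core: same look, 100 mm across, 35 mm high, about 0.6 kg, standing loose on the other side. Origin: centre of its underside. Leave alone
- tin: small flat metal tin, 58 mm across, 30 mm high, standing between the cores, bystander. Origin: underside centre
- beaker: glass beaker, 84 mm across, 110 mm high, bystander. Origin: underside centre
- amber: amber glass bottle, 80 mm across, 170 mm high, bystander. Origin: underside centre
- jar: glass jar with black lid, 70 mm across, 80 mm high, bystander. Origin: underside centre
There are look-alikes about, which are no part of the job. What is shaped like the thick_core but brown or green is not meant.

How it is judged (in metres and radians):
On the way:
1. the arm is lined up over the middle of the thick core (within 12 mm) while still raised (y of thick_core in the frame of hinge between -0.012 and 0.012 m and x of thick_core in the frame of hinge below 0 m and value of joint tilt above 0.1 rad), for 0.2 s.
At the end, for the whole second after the job is handed in: The gauge arm, seen from above, points over the middle of the thick core (its centre line within 12 mm of the core's centre), its foot rests on that core with 0.5 to 25 N, arm and core are at rest, both cores stand within 12 mm and the tin, beaker, bottle and jar within 30 mm of where they began (y of thick_core in the frame of hinge between -0.012 and 0.012 m and x of thick_core in the frame of hinge below 0 m and contact force between head and thick_core between 0.5 and 25 N and value of joint tilt below 0.1 rad and not (distance of thick_core from where it was at the start of the episode above 0.012 m) and not (distance of thin_core from where it was at the start of the episode above 0.012 m) and not (distance of tin from where it was at the start of the episode above 0.03 m) and not (distance of beaker from where it was at the start of the episode above 0.03 m) and not (distance of amber from where it was at the start of the episode above 0.03 m) and not (distance of jar from where it was at the start of the episode above 0.03 m) and angular speed of head below 0.05 rad/s and linear speed of thick_core below 0.02 m/s); the robot touches nothing.
It fails at once if the thick core is pressed with more than 25 N (contact force between head and thick_core above 25 N).
It fails at once if the gauge head presses on the thin core (contact force between head and thin_core above 1 N).
It fails at once if a core is pushed more than 12 mm (distance of any of thick_core, thin_core from where it was at the start of the episode above 0.012 m).
It fails at once if the tin, beaker, bottle or jar is pushed more than 30 mm (distance of any of tin, beaker, amber, jar from where it was at the start of the episode above 0.03 m).
It also fails if it takes over 72 s, if anything falls off the work surface, if the arm or the gripper's body presses on something with over 40 N, if the wrist force passes 120 N, or if a joint passes its speed limit or range.

## Working session

There is one attempt and no reset: what is moved stays moved. The work goes in short steps, each a Python script; the robot and the scene stay as the last script left them, time stands still between calls to the robot, and variables do not carry over. Pictures are saved under pics/ and viewed, at most 10 in all, crops included, and the job is handed in when it is done.

```bash
ls; mkdir -p pics; python3 - <<'E'
from plant import ctrl,sensors,optics
import cv2,numpy as np
for n in ("top","scene"):
    p,d=optics.grab_frame(n); cv2.imwrite(f"pics/{n}0.png",p[:,:,::-1]); np.save(f"pics/{n}0.npy",d)
    c=optics.camera_params(n); print(n,c)
print(ctrl.tcp_to_tips,sensors.read_state()["t"],optics.camera_params("wrist"))
E
```

```text
pics
top {'mtx': array([[495.1252765 ,   0.        , 308.68224154],
       [  0.        , 495.1252765 , 201.34755796],
       [  0.        ,   0.        ,   1.        ]]), 'k1': 0.015965242070577257, 'R': array([[ 6.52555147e-02, -9.97868296e-01, -7.62873672e-04],
       [-9.77571908e-01, -6.37747878e-02, -2.00713582e-01],
       [ 2.00237067e-01,  1.38434319e-02, -9.79649670e-01]]), 't': array([  -6.64072303,  614.33753048, 1403.92571623])}
scene {'mtx': array([[371.80243894,   0.        , 324.32227856],
       [  0.        , 371.80243894, 201.34941636],
       [  0.        ,   0.        ,   1.        ]]), 'k1': -0.015952985207224536, 'R': array([[-0.88669078,  0.46228097, -0.00870473],
       [ 0.27676152,  0.51558062, -0.81091287],
       [-0.37038159, -0.7214381 , -0.58510217]]), 't': array([ 528.32932652,  -85.02343943, 1381.22586117])}
25.0 0.1 {'mtx': array([[354.88820296,   0.        , 322.34870133],
       [  0.        , 354.88820296, 197.33171998],
       [  0.        ,   0.        ,   1.        ]]), 'k1': 0.018868473406199904, 'T_tool_cam': array([[-1.92549007e-04, -9.65995984e-01, -2.58557000e-01,
         6.61945871e+01],
       [ 9.99999744e-01, -3.64057746e-04,  6.15451769e-04,
         5.60386198e-01],
       [-6.88653615e-04, -2.58556815e-01,  9.65995807e-01,
        -1.17101935e+02],
       [ 0.00000000e+00,  0.00000000e+00,  0.00000000e+00,
         1.00000000e+00]])}
```

View pics/top0.png

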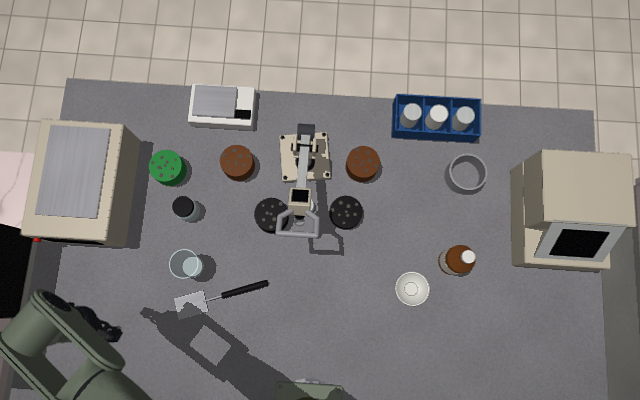

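View pics/scene0.png

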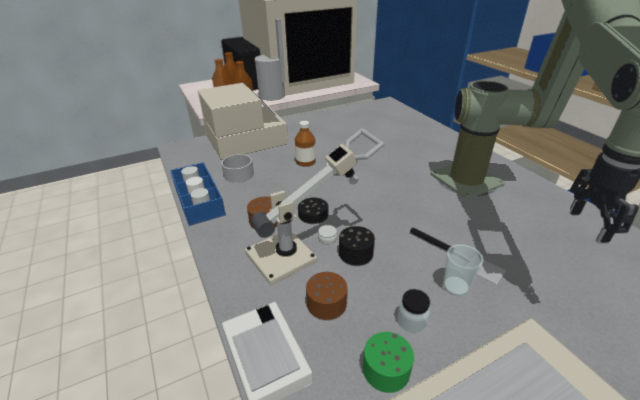

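The black discs in the top picture are at (272,214) and (347,212). In the scene picture they are at (357,245), which looks tall, and (313,210), which looks flat. The look-alikes are brown at (237,162) and (363,162) and green at (166,167). The jar is on the same side as the tall disc, so I expect the thick core to be top (272,214). I'll check that by depth.

```bash
cat > h.py <<'E'
from plant import ctrl,sensors,optics
import cv2,numpy as np
from scipy.optimize import least_squares
def cloud(n,d,pose=None):
    c=optics.camera_params(n); v,u=np.mgrid[0:400,0:640]
    xy=cv2.undistortPoints(np.stack([u,v],-1).reshape(-1,1,2).astype(float),c["mtx"],np.array([c["k1"],0,0,0,0.]),).reshape(400,640,2)
    P=np.dstack([xy*d[...,None],d])
    if n=="wrist":
        T=c["T_tool_cam"]; p,R=pose; W=(P@T[:3,:3].T+T[:3,3])@np.array(R).T+np.array(p)
    else: W=(P-c["t"])@c["R"]
    W[d==0]=np.nan
    return W
def circ(pts,r=50):
    f=lambda s:np.hypot(pts[:,0]-s[0],pts[:,1]-s[1])-r
    return least_squares(f,pts[:,:2].mean(0),loss="soft_l1").x
E
python3 - <<'E'
from h import *
for n,px in (("top",{"L":(272,214),"R":(347,212),"base":(290,170),"scrn":(300,195),"bar":(298,235),"armmid":(304,160),"turret":(306,132),"jar":(183,206),"beaker":(185,264)}),("scene",{"tall":(357,237),"flat":(313,206),"base":(280,262),"turret":(288,215),"screen":(340,155),"bar":(372,133),"tin":(327,232)})):
    d=np.load(f"pics/{n}0.npy"); W=cloud(n,d)
    for k,(u,v) in px.items(): print(n,k,np.nanmedian(W[v-1:v+2,u-1:u+2].reshape(-1,3),0).round(0))
    I=cv2.imread(f"pics/{n}0.png").astype(int).max(2)
    for c,(u,v) in (("L",(272,214)),("R",(347,212))) if n=="top" else (("L",(357,237)),("R",(313,206))):
        M=np.zeros((400,640),bool); M[v-25:v+26,u-25:u+26]=1
        Q=W[M]; z0=W[v,u,2] if W[v,u,2]>20 else np.nan
        q=Q[(abs(Q[:,2]-z0)<5)]
        print(c,len(q),z0,q.mean(0).round(1),q.min(0).round(),q.max(0).round())
E
```

```text
top L [568. 139.  63.]
top R [594. -83.  35.]
top base [717.  98.  20.]
top scrn [583.  53. 284.]
top bar [478.  50. 311.]
top armmid [698.  52. 200.]
top turret [795.  53. 157.]
top jar [573. 399.  78.]
top beaker [410. 393.   1.]
L 631 64.1872598306616 [570.5 147.6  63.1] [520.  94.  59.] [618. 192.  69.]
R 686 32.511056795704 [594.8 -78.1  33.6] [ 545. -128.   28.] [645. -29.  38.]
scene tall [571. 149.  62.]
scene flat [598. -75.  35.]
scene base [782.  96.  21.]
scene turret [747.  95. 169.]
scene screen [584.  68. 284.]
scene bar [  90. -494.   -1.]
scene tin [615.  55.  28.]
L 656 64.87577951397253 [572.5 149.   62.1] [522.  98.  60.] [621. 197.  66.]
R 540 33.34875395016677 [601.2 -56.7  33.2] [ 551. -123.   28.] [648.  65.  38.]
```

```bash
python3 - <<'E'
from h import *
C=[cloud(n,np.load(f"pics/{n}0.npy")).reshape(-1,3) for n in ("top","scene")]
for n,W in zip("ts",C):
    W=W[np.isfinite(W).all(1)]
    b=W[(abs(W[:,2]-22)<5)&(W[:,0]>655)&(W[:,0]<860)&(W[:,1]>-50)&(W[:,1]<160)&(np.hypot(W[:,0]-570,W[:,1]-146)>60)]
    b=b[(abs(b-np.median(b,0))<100).all(1)]
    print(n,"base",len(b),cv2.minAreaRect(b[:,:2].astype(np.float32)))
    # arm
    a=W[(W[:,2]>125)&(W[:,0]>450)&(W[:,0]<860)&(abs(W[:,1]-50)<120)]
    for lo in range(460,840,20):
        s=a[(a[:,0]>=lo)&(a[:,0]<lo+20)]
        if len(s)>3: print(n,lo,len(s),"y",np.percentile(s[:,1],[3,50,97]).round(),"z",np.percentile(s[:,2],[3,50,97]).round())
E
```

```text
t base 1133 ((764.1817016601562, 57.423370361328125), (149.63583374023438, 149.8817901611328), 7.895242691040039)
t 460 114 y [  7.  55. 104.] z [305. 311. 316.]
t 480 186 y [  3.  52. 105.] z [301. 311. 317.]
t 500 81 y [  3.  94. 106.] z [288. 298. 305.]
t 520 256 y [  7.  54. 101.] z [191. 277. 292.]
t 540 222 y [28. 55. 81.] z [251. 285. 297.]
t 560 162 y [27. 54. 80.] z [282. 289. 295.]
t 580 145 y [29. 54. 81.] z [273. 279. 285.]
t 600 75 y [32. 55. 80.] z [242. 268. 273.]
t 620 64 y [42. 54. 66.] z [230. 238. 244.]
t 640 65 y [43. 55. 67.] z [221. 227. 234.]
t 660 59 y [42. 54. 66.] z [208. 216. 222.]
t 680 60 y [43. 54. 67.] z [199. 205. 213.]
t 700 61 y [42. 55. 79.] z [155. 194. 202.]
t 720 206 y [23. 52. 85.] z [149. 179. 202.]
t 740 147 y [20. 58. 91.] z [169. 176. 203.]
t 760 90 y [28. 54. 79.] z [137. 161. 201.]
t 780 131 y [32. 55. 78.] z [141. 155. 161.]
t 800 107 y [31. 54. 79.] z [149. 156. 162.]
t 820 11 y [41. 55. 71.] z [146. 148. 151.]
s base 1615 ((767.7451171875, 63.637962341308594), (150.6336669921875, 151.9210968017578), 7.760106563568115)
s 480 186 y [ 11.  65. 110.] z [299. 309. 314.]
s 500 92 y [ 11. 102. 111.] z [286. 296. 304.]
s 520 144 y [ 11.  68. 110.] z [188. 283. 292.]
s 540 180 y [34. 72. 93.] z [186. 258. 294.]
s 560 224 y [36. 82. 87.] z [220. 285. 294.]
s 580 222 y [38. 80. 87.] z [237. 275. 285.]
s 600 189 y [37. 67. 84.] z [231. 254. 274.]
s 620 101 y [47. 68. 72.] z [217. 235. 243.]
s 640 101 y [47. 68. 72.] z [208. 225. 233.]
s 660 101 y [48. 69. 72.] z [197. 214. 222.]
s 680 104 y [49. 69. 73.] z [184. 204. 212.]
s 700 104 y [47. 69. 73.] z [174. 192. 200.]
s 720 162 y [33. 81. 94.] z [145. 184. 199.]
s 740 269 y [33. 87. 97.] z [129. 177. 199.]
s 760 236 y [31. 69. 91.] z [140. 164. 198.]
s 780 140 y [37. 74. 85.] z [126. 152. 157.]
s 800 172 y [35. 76. 85.] z [128. 154. 158.]
s 820 96 y [35. 66. 84.] z [128. 143. 151.]
```

The thick core (63 mm high) is on the left at about (570,146). The thin one (35 mm) is on the right at about (597,-78). The arm runs along world -x at y≈57, tilt ≈0.5, bar near (483,57,309), and I put the swivel axis at about (746,57). Next I move above the bar and look with the wrist camera.

```bash
cat >> h.py <<'E'
def Rd(phi,s=1):
    # tool down, y axis along s*(cos,sin)(phi)
    y=s*np.array([np.cos(phi),np.sin(phi),0]); z=np.array([0,0,-1.]); x=np.cross(y,z)
    return np.column_stack([x,y,z])
E
python3 - <<'E'
from h import *
for s in (1,-1):
  for phi,p in ((0,(483,57,400)),(-.47,(510,175,400))): print(s,phi,ctrl.solve_ik(p,Rd(phi,s)))
s=min((1,-1),key=lambda s:abs(ctrl.solve_ik((483,57,400),Rd(0,s))[5])+abs(ctrl.solve_ik((510,175,400),Rd(-.47,s))[5]))
print("s",s)
p=sensors.read_state()["eef_pos"]
ctrl.move_l([p[0],p[1],380]); ctrl.move_ptp([483,57,420],Rd(0,s)); ctrl.gripper_to(50,20)
ctrl.hold(.3)
st=sensors.read_state(); I,d=optics.grab_frame("wrist")
cv2.imwrite("pics/w1.png",I[:,:,::-1]); np.save("pics/w1.npy",d)
print(st["t"],st["eef_pos"],st["force"],st["grip_width"])
W=cloud("wrist",d,(st["eef_pos"],st["eef_rot"])).reshape(-1,3); W=W[np.isfinite(W).all(1)]
a=W[(W[:,2]>170)&(W[:,2]<340)&(W[:,0]>450)&(W[:,0]<860)&(abs(W[:,1]-57)<80)]
for lo in range(460,800,10):
    q=a[(a[:,0]>=lo)&(a[:,0]<lo+10)]
    if len(q)>3: print(lo,len(q),"y",np.percentile(q[:,1],[3,50,97]).round(),"z",np.percentile(q[:,2],[3,50,97]).round())
k=W[(abs(W[:,2]-63)<6)&(np.hypot(W[:,0]-570,W[:,1]-146)<58)]
print("core",len(k),k.min(0),k.max(0),k.mean(0))
E
```

```text
1 0 [-6.07101872e-02 -6.08294049e-02  1.53578315e+00 -4.44089210e-16
  1.66663891e+00 -6.07101872e-02]
1 -0.47 [ 1.69989359e-01  5.70666656e-02  1.41808630e+00 -4.44089210e-16
  1.66643969e+00  6.39989359e-01]
-1 0 None
-1 -0.47 [ 1.69989359e-01  5.70666656e-02  1.41808630e+00 -4.44089210e-16
  1.66643969e+00 -2.50160329e+00]Traceback (most recent call last):
  File "<stdin>", line 4, in <module>
  File "<stdin>", line 4, in <lambda>
TypeError: 'NoneType' object is not subscriptable
```

```bash
python3 - <<'E'
from h import *
s=1
p=sensors.read_state()["eef_pos"]
ctrl.move_l([p[0],p[1],380]); ctrl.move_ptp([483,57,420],Rd(0,s)); ctrl.gripper_to(50,20)
ctrl.hold(.3)
st=sensors.read_state(); I,d=optics.grab_frame("wrist")
cv2.imwrite("pics/w1.png",I[:,:,::-1]); np.save("pics/w1.npy",d)
print(st["t"],st["eef_pos"],st["force"],st["grip_width"])
W=cloud("wrist",d,(st["eef_pos"],st["eef_rot"])).reshape(-1,3); W=W[np.isfinite(W).all(1)]
a=W[(W[:,2]>170)&(W[:,2]<340)&(W[:,0]>450)&(W[:,0]<860)&(abs(W[:,1]-57)<80)]
for lo in range(460,800,10):
    q=a[(a[:,0]>=lo)&(a[:,0]<lo+10)]
    if len(q)>3: print(lo,len(q),"y",np.percentile(q[:,1],[3,50,97]).round(),"z",np.percentile(q[:,2],[3,50,97]).round())
k=W[(abs(W[:,2]-63)<6)&(np.hypot(W[:,0]-570,W[:,1]-146)<58)]
print("core",len(k),k.min(0),k.max(0),k.mean(0))
E
```

```text
3.7083 [483.00607724  56.97904918 420.00066319] [-1.02202526  1.00647099 -0.31712079] 50.22957430119834
470 1167 y [ 11.  64. 106.] z [308. 312. 314.]
480 2054 y [ 10.  62. 108.] z [308. 313. 314.]
490 588 y [  7.  97. 109.] z [299. 306. 309.]
500 556 y [  7.  97. 109.] z [294. 300. 304.]
510 541 y [  7.  97. 109.] z [285. 295. 299.]
520 859 y [  9.  63. 108.] z [193. 286. 293.]
530 1527 y [25. 60. 99.] z [191. 266. 287.]
540 1427 y [30. 59. 86.] z [228. 280. 286.]
550 1359 y [33. 61. 85.] z [270. 293. 295.]
560 997 y [33. 63. 85.] z [260. 292. 294.]
570 900 y [33. 63. 85.] z [254. 287. 290.]
580 843 y [33. 63. 85.] z [253. 281. 285.]
590 748 y [33. 62. 85.] z [261. 276. 279.]
600 333 y [32. 60. 84.] z [267. 270. 272.]
610 100 y [46. 58. 70.] z [242. 244. 246.]
620 287 y [46. 59. 70.] z [230. 241. 244.]
630 281 y [46. 60. 70.] z [219. 235. 238.]
640 268 y [46. 60. 70.] z [213. 229. 233.]
650 261 y [46. 60. 70.] z [208. 224. 227.]
660 247 y [46. 60. 70.] z [202. 219. 222.]
670 234 y [46. 60. 70.] z [197. 213. 217.]
680 216 y [46. 60. 70.] z [193. 208. 211.]
690 227 y [46. 60. 70.] z [188. 203. 206.]
700 204 y [46. 60. 70.] z [183. 198. 200.]
710 210 y [46. 61. 71.] z [177. 192. 195.]
720 679 y [28. 63. 89.] z [171. 187. 200.]
730 625 y [27. 62. 94.] z [171. 182. 200.]
740 683 y [28. 61. 94.] z [174. 177. 200.]
750 416 y [28. 56. 90.] z [171. 197. 200.]
760 106 y [28. 36. 90.] z [175. 198. 200.]
core 5036 [519.24029571  97.04039178  57.06318029] [617.50657025 195.06513014  65.50915954] [568.33921289 147.15699346  62.52085512]
```

View pics/w1.png

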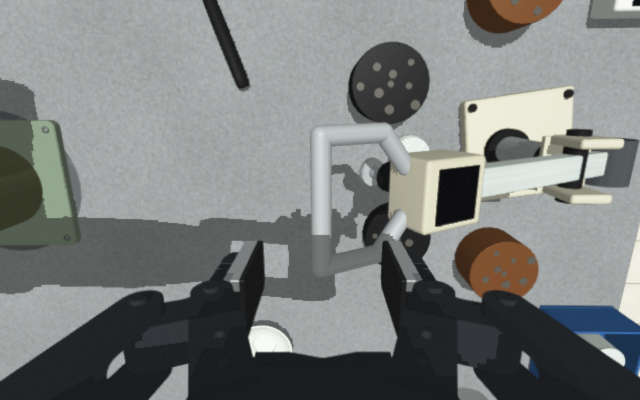

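The wrist picture shows the bar at about (322,200), the thick core with its speckled black top at (390,80), the thin core partly hidden at (395,235), and the tin at (405,150). From it I get bar centre (481,58,306), swivel axis (746,58) and core (568.4,146), so the turn is 0.46 rad clockwise. Next I grip and swing.

```bash
python3 - <<'E'
from h import *
A=np.array([745.7,58.]); r=264.7
ctrl.move_l([481,58,340]); print(ctrl.move_l([481,58,311],vel=60,threshold=8))
ctrl.gripper_to(8,20); st=sensors.read_state(); print("grip",st["grip_width"],st["grasp_force"],np.round(st["force"],1))
if 11<st["grip_width"]<18:
  for a in np.linspace(0,.4604,6)[1:]:
    ctrl.move_l([A[0]-r*np.cos(a),A[1]+r*np.sin(a),311],rot=Rd(-a),vel=80)
    st=sensors.read_state(); print(round(a,3),st["t"],np.round(st["force"],1),st["grip_width"].round(1) if hasattr(st["grip_width"],"round") else st["grip_width"])
  ctrl.hold(.3)
  st=sensors.read_state(); I,d=optics.grab_frame("top"); cv2.imwrite("pics/t2.png",I[:,:,::-1]); np.save("pics/t2.npy",d)
  I,d=optics.grab_frame("wrist"); cv2.imwrite("pics/w2.png",I[:,:,::-1])
  W=cloud("wrist",d,(st["eef_pos"],st["eef_rot"])).reshape(-1,3); np.save("pics/w2W.npy",W); W=W[np.isfinite(W).all(1)]
  u=np.array([-np.cos(.4604),np.sin(.4604)]); n=np.array([-u[1],u[0]])
  L=(W[:,:2]-A)@u; N=(W[:,:2]-A)@n
  for lo in range(0,300,15):
    m=(L>=lo)&(L<lo+15)&(abs(N)<60)&(W[:,2]>170)&(W[:,2]<330)
    if m.sum()>5: print(lo,m.sum(),"N",np.percentile(N[m],[3,50,97]).round(1),"z",np.percentile(W[m,2],[50,97]).round())
  k=(abs(W[:,2]-63)<6)&(np.hypot(W[:,0]-568,W[:,1]-146)<58); print("core",k.sum(),W[k].min(0),W[k].max(0))
E
```

```text
False
grip 13.290624832046236 20.491438508033752 [ 1.9  0.6 -0.8]
0.092 5.9417 [ 4.8  2.  -1.1] 13.748578836381686
0.184 6.4 [ 5.7  0.8 -2. ] 12.843671808965377
0.276 6.8583 [ 4.9 -0.1 -1.6] 13.32200971458233
0.368 7.3167 [ 5.8 -0.5 -1.2] 13.39245147385684
0.46 7.775 [ 4.9 -0.8 -1.1] 13.313189456220588
30 10 N [-12.2 -12.1 -11.8] z [179. 183.]
45 74 N [-12.3 -12.1  11.6] z [189. 207.]
60 493 N [-12.2  -3.4  11.5] z [212. 216.]
75 721 N [-12.2  -4.3  11.6] z [219. 224.]
90 754 N [-12.1  -3.7  11.7] z [227. 232.]
105 525 N [-11.9  -0.8  11.8] z [235. 238.]
135 1091 N [-26.6  -6.9  25. ] z [272. 276.]
150 2813 N [-26.7  -9.1  24.6] z [279. 284.]
165 3402 N [-26.6  -9.7  24.8] z [287. 292.]
180 5357 N [-26.5  -7.3  20.8] z [292. 295.]
195 6604 N [-29.1  -3.7  19.5] z [276. 286.]
210 2643 N [-49.6 -30.3  10.8] z [283. 291.]
225 1357 N [-50.9 -44.9  -0.4] z [295. 328.]
240 2490 N [-50.7 -40.8  -6.8] z [304. 329.]
255 8209 N [-49.4 -13.5  25. ] z [312. 323.]
270 2479 N [-41.1 -10.6  17.5] z [310. 329.]
285 113 N [-11.9  -7.   -6.5] z [329. 330.]
core 2597 [519.24914432 105.13941021  57.14616974] [616.89785904 195.51941831  64.88756768]
```

```bash
python3 -c "
import cv2,numpy as np
a=cv2.imread('pics/t2.png')[80:300,150:450];b=cv2.imread('pics/w2.png')
cv2.imwrite('pics/c2.png',np.vstack([cv2.resize(a,(409,300)),cv2.resize(b,(480,300))[:, :409]]))"
```

```text
(no output)
```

View pics/c2.png

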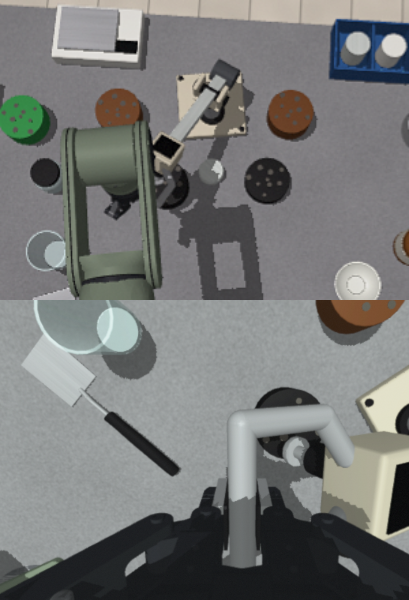

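The top picture shows the arm now over the thick core. The wrist data put the arm's centre line within 1 mm of the line from axis to core centre. Next I lower it to tilt ≈0.06, above the contact range, release, and check.

```bash
python3 - <<'E'
from h import *
A=np.array([745.7,58.]); a=.4604; u=np.array([-np.cos(a),np.sin(a)]); n=np.array([-u[1],u[0]])
for t in np.linspace(.488,.065,6)[1:]:
    q=A+u*300*np.cos(t); hit=ctrl.move_l([*q,165+300*np.sin(t)+5],vel=60,threshold=14)
    st=sensors.read_state(); print(round(t,3),hit,st["t"],np.round(st["force"],1),np.round(st["eef_pos"],1),st["grip_width"])
    if hit: break
else:
    ctrl.gripper_to(40); st=sensors.read_state(); p=st["eef_pos"]; print("open",np.round(st["force"],1))
    ctrl.move_l([p[0],p[1],300],vel=120); ctrl.hold(.2)
    st=sensors.read_state(); I,d=optics.grab_frame("wrist"); cv2.imwrite("pics/w3.png",I[:,:,::-1])
    W=cloud("wrist",d,(st["eef_pos"],st["eef_rot"])).reshape(-1,3); W=W[np.isfinite(W).all(1)]
    L=(W[:,:2]-A)@u; N=(W[:,:2]-A)@n
    for lo in range(30,320,15):
        m=(L>=lo)&(L<lo+15)&(abs(N)<60)&(W[:,2]>140)&(W[:,2]<230)
        if m.sum()>5: print(lo,m.sum(),"N",np.percentile(N[m],[3,50,97]).round(1),"z",np.percentile(W[m,2],[50,97]).round(1))
    k=(abs(W[:,2]-63)<6)&(np.hypot(W[:,0]-568,W[:,1]-146)<58); print("core",k.sum(),W[k].min(0),W[k].max(0))
E
```

```text
0.403 False 8.7583 [ 7.2 -2.1 -3.4] [498.3 180.  285.9] 13.17528920995796
0.319 False 9.3333 [ 7.1 -1.7 -3.5] [490.2 184.  261.9] 13.108949850674861
0.234 False 9.9083 [ 7.6 -2.4 -4.2] [484.1 187.2 237.7] 12.979956628441347
0.15 False 10.4833 [ 7.9 -2.7 -3. ] [480.1 189.3 213. ] 13.415952020743656
0.065 False 11.0583 [10.3 -3.1 -3. ] [478.  190.6 188.1] 13.358176073653791
open [ 1.   0.5 -0.2]
75 283 N [-12.1   0.6  12.5] z [178.5 180. ]
90 889 N [-12.   -1.6  12.3] z [179.3 180.6]
105 884 N [-12.   -1.8  12. ] z [180.1 181.5]
120 882 N [-11.9  -1.5  12.5] z [180.9 182.2]
135 883 N [-11.9  -1.6  12.4] z [181.7 182.9]
150 581 N [-11.7  -0.6  12.6] z [182.4 183.7]
165 1197 N [-26.6  -3.2  25.5] z [199.4 201.6]
180 2156 N [-26.6  -4.4  25.5] z [201.4 202.8]
195 2146 N [-26.6  -4.5  25.5] z [202.2 203.6]
210 2242 N [-26.5  -3.9  25.8] z [202.2 204. ]
225 2688 N [-33.6  -0.8  32.9] z [184.1 202. ]
240 873 N [-49.7 -36.4  37. ] z [182.9 185.2]
255 505 N [-50.9 -44.8  41.3] z [184.1 185.9]
270 884 N [-50.4 -39.   51.1] z [184.8 186.9]
285 2108 N [-49.8  -5.   50. ] z [186.  187.8]
300 1352 N [-47.4  -4.9  47.5] z [185.8 187.8]
core 3867 [519.23305426 104.12057608  57.00479559] [617.84675166 195.71037133  65.13317936]
```

View pics/w3.png

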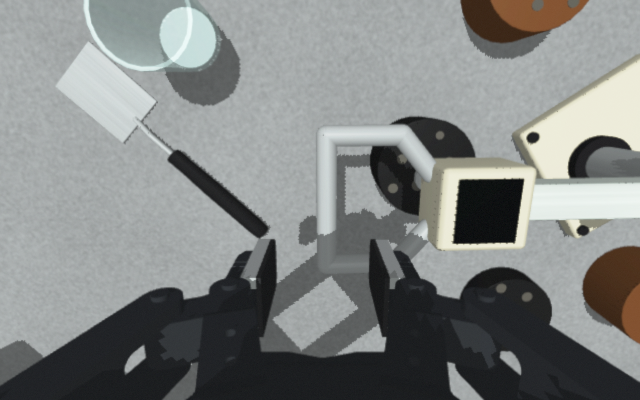

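The wrist picture shows the arm at (580,200), head at (488,205) and bar at (327,200), in line and centred over the thick core at (420,165). The arm's centre line is off by less than 1 mm and tilt is about 0.053. Now I press gently on the bar with closed fingers.

```bash
python3 - <<'E'
from h import *
A=np.array([745.7,58.]); a=.4604; u=np.array([-np.cos(a),np.sin(a)])
q=A+u*299
ctrl.gripper_to(0,20); ctrl.move_l([*q,222],vel=100); ctrl.hold(.4)
f0=np.array(sensors.read_state()["force"]); z=222; log=[]
hit=False
while z>158 and not hit:
    z-=4; hit=ctrl.move_l([*q,z],vel=12,threshold=6)
    st=sensors.read_state(); F=np.array(st["force"])-f0; log.append((round(st["eef_pos"][2],1),round(F[2],1)))
    if F[2]>5.5: hit=True
print(log,st["t"],np.round(F,1))
for i in range(3):
    ctrl.hold(.1); print(np.round(np.array(sensors.read_state()["force"])-f0,1))
E
```

```text
[(np.float64(217.8), np.float64(-0.1)), (np.float64(213.9), np.float64(-0.3)), (np.float64(210.0), np.float64(0.5)), (np.float64(205.8), np.float64(0.1)), (np.float64(201.8), np.float64(0.3)), (np.float64(197.8), np.float64(0.1)), (np.float64(193.8), np.float64(-0.0)), (np.float64(189.9), np.float64(0.8)), (np.float64(185.9), np.float64(0.7)), (np.float64(181.8), np.float64(0.4)), (np.float64(177.9), np.float64(-0.1)), (np.float64(175.4), np.float64(3.8))] 20.2083 [-0.5  0.   3.8]
[-0.4 -1.1  5.2]
[ 0.2 -0.5  5.8]
[-0.4 -0.5  4.2]
```

```bash
python3 - <<'E'
from h import *
A=np.array([745.7,58.]); a=.4604; u=np.array([-np.cos(a),np.sin(a)]); n=np.array([-u[1],u[0]])
p=sensors.read_state()["eef_pos"]
ctrl.move_l([p[0],p[1],p[2]+15],vel=30); ctrl.move_l([p[0],p[1],300],vel=120); ctrl.hold(.2)
st=sensors.read_state(); print(st["t"])
D=[]
I,d=optics.grab_frame("wrist"); cv2.imwrite("pics/w4.png",I[:,:,::-1])
W=cloud("wrist",d,(st["eef_pos"],st["eef_rot"])).reshape(-1,3); W=W[np.isfinite(W).all(1)]
L=(W[:,:2]-A)@u; N=(W[:,:2]-A)@n
for lo in range(75,320,15):
    m=(L>=lo)&(L<lo+15)&(abs(N)<60)&(W[:,2]>110)&(W[:,2]<230)
    if m.sum()>5: print(lo,m.sum(),"N",np.percentile(N[m],[3,50,97]).round(1),"z",np.percentile(W[m,2],[50,97]).round(1))
k=(abs(W[:,2]-63)<6)&(np.hypot(W[:,0]-568,W[:,1]-146)<58); print("core",k.sum(),W[k].min(0),W[k].max(0))
I,d=optics.grab_frame("scene"); cv2.imwrite("pics/s4.png",cv2.resize(I[130:280,250:450,::-1],(800,600),interpolation=cv2.INTER_CUBIC))
E
```

```text
22.4417
75 829 N [-12.   -0.5  12.4] z [168.4 169.9]
90 882 N [-12.   -1.6  12.1] z [167.4 168.9]
105 860 N [-12.   -1.5  12.5] z [166.3 167.9]
120 849 N [-11.9  -1.3  12.6] z [165.2 166.8]
135 818 N [-11.9  -1.2  12.4] z [164.3 165.8]
150 780 N [-11.8  -0.6  12.7] z [163.2 164.8]
165 873 N [-26.6  -2.9  25.7] z [177.7 179.1]
180 1817 N [-26.6  -3.9  26. ] z [178.3 179.9]
195 1820 N [-26.6  -3.7  25.7] z [177.4 179. ]
210 1858 N [-26.5  -3.2  26.2] z [176.  177.9]
225 2027 N [-34.4  -1.5  34.4] z [157.6 175.3]
240 977 N [-49.4 -29.1  50. ] z [152.9 154.9]
255 720 N [-50.2 -38.5  51.9] z [151.8 153.8]
270 629 N [-50.6 -40.   49.7] z [150.7 153. ]
285 1398 N [-49.4 -14.9  38.6] z [149.7 151.7]
300 832 N [-47.2  -9.3  36.4] z [149.  150.9]
core 3559 [519.22269983 111.80489918  57.14143367] [617.36596012 195.70103539  65.32437219]
```

View pics/s4.png

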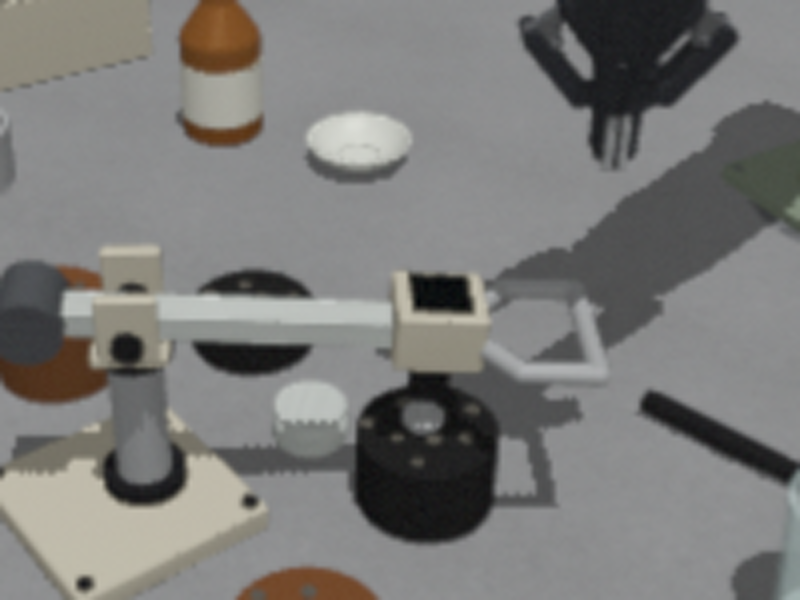

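The scene crop shows the foot at (425,412) standing on the thick core at (427,460), and the tin and thin core undisturbed. One more light press will confirm that it resists and stays sprung, then I hand in.

```bash
python3 - <<'E'
from h import *
A=np.array([745.7,58.]); a=.4604; u=np.array([-np.cos(a),np.sin(a)]); q=A+u*298.5
ctrl.move_l([*q,182],vel=120); ctrl.hold(.4)
m=lambda:np.mean([(ctrl.hold(.03),sensors.read_state()["force"][2])[1] for _ in range(8)])
f0=m(); z=177.5; f=0; log=[]
while z>172 and f<6:
    z-=.5; ctrl.move_l([*q,z],vel=10); f=m()-f0; log.append((z,round(f,1)))
print(log)
ctrl.move_l([*q,190],vel=20); ctrl.move_l([*q,320],vel=150); ctrl.hold(.5)
print(sensors.read_state()["t"])
E
```

```text
[(177.0, np.float64(0.0)), (176.5, np.float64(0.3)), (176.0, np.float64(1.0)), (175.5, np.float64(3.9)), (175.0, np.float64(6.3))]
29.7417
```

```bash
python3 -c "
from h import *
print(ctrl.finish_job())"
```

```text
the job is handed in; nothing more can be done
None
```

I handed the job in at about 30 s of the 72 s: the arm is lined up within about 1 mm of the middle of the thick core, and its foot rests on top with an estimated 6 N. The robot is clear, and I saw no core, glass or tin moved; the judge's result was not reported.

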